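# Change gear on the jar mill

## Task

The jar mill that grinds pigment for ink is stopped, its gear lever in the slot by the green disc on the gate plate. Push the lever by its black knob with the fingertips (no pinching, no hard force) across the neutral channel of the H-gate and fully home into the slot by the red disc, without running it into the blue or the yellow gear on the way. Leave the jar on the rollers, the ink jar, the jar lid and the glass muller where they are.

Things in the scene. Friction and masses are not known exactly. Their poses are not given: they have to be found in the camera images.
- gate (a point): Centre of the top face of the steel gate plate (112 x 80 mm) on the fixed mill's gearbox, 145 mm above the table. Its x axis runs along the slots (at yaw 0 away from the robot), y along the neutral channel (at yaw 0 to the robot's left, towards the rollers), z up. Two slot columns, on the +y and -y sides, are joined at x = 0 by the neutral channel. Nothing but the lever rises above it within 100 mm.
- tongue (a point): Centre of the H cut, in the plane of the plate (same axes as the gate). The columns are 28 mm apart, centre to centre. Between them stand two tongues, 14 mm wide with round tips, one from either end, leaving a channel 15 mm wide at x = 0. Slots are 14 mm wide.
- green_disc (a point): Green enamel disc, 18 mm wide, on the gate plate beyond the end of its slot, always 42 mm from the gate's centre in -x and 16 mm in +y. The lever starts in this slot.
- yellow_disc (a point): Yellow enamel disc, 18 mm wide, always 42 mm from the gate's centre in +x and 16 mm in +y: the slot straight across from green.
- red_disc: Red enamel disc, 18 mm wide, 1.5 mm thick, on the gate plate beyond the end of the slot that is wanted; origin at its underside's centre. It lies 16 mm from the gate's centre in -y and 42 mm either in -x or in +x: so it marks the near or the far slot of the -y column.
- blue_disc: Blue enamel disc, 18 mm wide, at the other slot of the -y column; origin at its underside's centre.
- knob (a point): Centre of the lever's black rounded knob, 36 mm across, reaching 22 mm above and below this point along the lever (a slim collar below runs on to the stem). It is 155 mm from the lever's pivot, so 240 mm above the table when upright, about 227 mm when home. From the gate's centre: x = -52 mm at the start, 0 in neutral, +-52 mm when home; y = +37 or -37 mm in the two columns.
- pivot (a point): Point about which the lever leans, fixed on the mill 60 mm straight below the gate's centre, 85 mm above the table (same axes as the gate).
- stem (a point): Point on the axis of the lever's 10 mm thick steel stem, 57.5 mm from the pivot, where it passes through the gate plate. From the gate's centre: x = +-20 mm when home in a slot, y = +-14 mm in a column.
- shift (a joint): Lean of the lever along the slots, rad: 0 in neutral, positive towards the gate's +x; end stops at -0.34 and +0.34 (fully home). Starts at -0.34 to -0.31. No spring: friction holds it where it is left, and it takes about 3 to 4 N at the knob to move it.
- select (a joint): Lean of the lever along the neutral channel, rad: positive towards the gate's +y. About +0.24 in the green and yellow column, -0.24 in the red and blue column, stops at +-0.275. It can cross only with shift within about 0.05 of 0 (the tongues' round tips guide it in from a little more). No spring, same friction.
- mill_jar_mid (a point): Centre of the closed white porcelain milling jar, 86 mm across, 145 mm long, lying along the gate's y axis on the mill's two rubber rollers, its top 191 mm above the table, its near end at least 120 mm from the gate's centre; not to be disturbed.
- ink_jar_mid (a point): Centre of a closed jar of purple ink with an aluminium cap, 72 mm across, 115 mm tall, standing on the table in front of the mill; not to be disturbed.
- jar_lid_mid (a point): Centre of a copper-coloured jar lid, 82 mm across, 16 mm high, lying open side up on the table in front of the mill; not to be disturbed.
- muller_mid (a point): Half-way up a green glass muller (pigment grinder), foot 66 mm across, 96 mm tall, standing on the table to the right of the mill's motor; not to be disturbed.

How it is judged (in metres and radians):
At the end, for the whole second after the job is handed in: The lever rests in the slot by the red disc, at least 0.30 rad of its 0.34 rad lean home (the knob within about 6 mm of its stop), the stem within 30 mm of the red disc, and the jars, lid and muller are within 15 mm of where they stood ((value of joint shift above 0.3 rad or value of joint shift below -0.3 rad) and value of joint select below -0.15 rad and horizontal distance between stem and red_disc below 0.03 m and velocity of joint shift between -0.05 and 0.05 rad/s and distance of each of mill_jar_mid, ink_jar_mid, jar_lid_mid, muller_mid from where it was at the start of the episode below 0.015 m); the robot touches nothing.
It fails at once if the lever was run into the blue gear ((value of joint shift above 0.24 rad or value of joint shift below -0.24 rad) and horizontal distance between stem and blue_disc below 0.03 m).
It fails at once if the lever was run into the yellow gear (value of joint shift above 0.24 rad and value of joint select above 0.1 rad).
It fails at once if the lever was pinched or forced: more than 35 N on it (contact force between the fingers and shift above 35 N).
It fails at once if a bystander was moved or lifted (distance of any of mill_jar_mid, ink_jar_mid, jar_lid_mid, muller_mid from where it was at the start of the episode above 0.015 m).
It also fails if it takes over 67 s, if anything falls off the work surface, if the arm or the gripper's body presses on something with over 40 N, if the wrist force passes 120 N, or if a joint passes its speed limit or range.

## Robot

A 6-joint arm with a two-finger parallel gripper is mounted at the origin on the work surface. World frame = base frame: x ahead of the robot, y to its left, z up, the work surface at z = 0. Lengths are in mm, angles in degrees, forces in N, time in s.
With the tool pointing down it reaches from about 350 to 850 mm from the base axis. Payload 8.1 kg.
Tool frame: the origin (TCP) lies between the finger pads; the fingertips stand 22 mm ahead of it and the grasp point (between the pads) lies 3 mm ahead of it (r.nose_length is the z of the fingertips in the tool frame, in mm); z points along the fingers, x is the direction in which the jaws open and shut, and the axes are right-handed (so a half turn about z gives the same grasp; the last joint's range is limited). The gripper opens to 85 mm and grips with 20 to 120 N. Pads are 22 mm wide; open, the fingers measure 114 mm over their backs; the gripper's body (76 mm by 85 mm) begins 54 mm behind the grasp point. The pads swing forward as they close: fully open they stand 13 mm farther back than shut.
Start: joints at [60.195, 7.471, 85.268, -0, 87.261, -4.893], TCP at [252.717, 544.187, 253.292] pointing down, gripper open.
Joint ranges: [-169.43, 169.43], [-51.17, 129.36], [1.28, 143.12], [-76.62, 256.62], [0, 156.53], [-152.29, 152.29]. Speed limits (degrees/s): [136.94, 136.94, 159.86, 180, 180, 180].

## Interface

Orientations are given as [roll, pitch, yaw] about the fixed x, y, z axes, in that order (R = Rz(yaw) Ry(pitch) Rx(roll)).
In Python, from bench import r gives the robot as it stands.
- The arm moves only by the shell command python3 -m jog 'ROWS' [FORCE]. ROWS is JSON, a list of rows, each a list of 5 numbers: the shift along the tool's x, y, z in m, then the turn about the tool's z in degrees, then the opening in per cent of the stroke, from 0 (shut) to 100 (fully open). A call has 1 to 8 rows; each row is the pose to reach, as a shift and turn from the pose measured when the call began, along the tool's axes at that moment; what a row does not reach only later rows make up. A row lasts 1/10 s, in which the tool goes at most 50 mm and 8.59 degrees, less where a joint would pass 70% of its speed; a pose out of reach is approached as far as the arm can. A call with a gripper value outside its range is refused whole. The fingers move at their own pace and stop on an object; FORCE is the grip in N (left out, the last holds). Time passes only in rows, so rows that repeat a pose let the fingers close. It gives the time, the measured TCP pose, the force and the opening at its end, in the units of the state.
- r.sense(): the state, without advancing time (a new reading comes with each control period).
- r.snapshot(name): name is "scene" or "top" or "wrist"; returns a dict with "image" (384x512x3 uint8, red, green, blue), "K" (3x3 intrinsics, pixels), "distortion" ([k1, k2, p1, p2, k3] as OpenCV has them; the pictures are not rectified), "T" (4x4, takes a point from camera to world coordinates); the wrist camera has in their place "tool_from_camera" (4x4, takes a point from camera to tool coordinates, whose origin is the TCP and whose axes are the tool frame's). Camera axes: x right, y down, z forward; pixel columns grow to the right and rows downward; lengths in mm; the calibration is good to about 2 mm. A picture is of the moment at which its call begins: read the wrist's pose just before it. There is no depth.
- r.hand_in(): hands the job in, once; it reports no verdict.
Trained networks look in a picture, given as the dict that the camera call returned (one of the last four; its "shot" number tells which), for a name from the list of things; names that differ only in an ending like _2 or _b are one class to them, and where a whole thing is asked for, a point or a joint stands for the part that bears it (a point fixed in the world has none). Each returns a list of dicts, best first, with "conf" (0 to 1); they miss things now and then, are a little off and sometimes report something else, mostly with a low value. They report only what shows in the picture. A call takes as long as a camera call.
- r.search_frame(picture, label): "bbox" ([left, top, right, bottom] in pixels, round what is visible of it).
- r.pinpoint(picture, label): "uv" ([column, row] in pixels: a listed point, or the origin of a listed thing).
The state is a dict: "time": time; "joint_pos": joint angles; "qd": joint speeds; "joint_efforts": joint torques, N m; "tool_pos": TCP position; "tcp_rot": TCP orientation; "ft_force": force on the tool from outside, world axes, zero at the start; "wrist_torque": the same for the moment, N m; "finger_gap": finger opening in mm.
Only numpy, scipy, OpenCV 4.12 (cv2) and the standard library are available. Lean on these libraries where they do the work, as an engineer would, in place of code of your own. Each camera call takes 0.05 s, during which the arm holds its last target. There are 200 camera calls.

## Working session

There is one attempt and no reset: what is moved stays moved. The work goes in short steps, Python scripts to look and compute and a shell command to move; the robot and the scene stay as the last step left them, time stands still between calls to the robot, and variables do not carry over. Pictures are saved under pics/ and viewed, about 8 in all and at most 12, crops included, and the job is handed in when it is done.

```bash
mkdir -p pics; ls; cat > h.py <<'E'
import numpy as np, cv2
from bench import r
from scipy.spatial.transform import Rotation as R
def ray(p,uv,T=None):
    T=np.array(p["T"]) if T is None else T
    n=cv2.undistortPoints(np.array([[uv]],float),np.array(p["K"]),np.array(p["distortion"]))[0,0]
    d=T[:3,:3]@[n[0],n[1],1]; return T[:3,3],d/np.linalg.norm(d)
def tri(rays):
    A=sum(np.eye(3)-np.outer(d,d) for c,d in rays); b=sum((np.eye(3)-np.outer(d,d))@c for c,d in rays)
    x=np.linalg.solve(A,b); return x,[float(np.linalg.norm(np.cross(x-c,d))) for c,d in rays]
def atz(ry,z): c,d=ry; return c+d*(z-c[2])/d[2]
E
python3 - <<'E'
from h import *
s=r.sense(); print({k:np.round(v,2).tolist() for k,v in s.items()})
P={n:r.snapshot(n) for n in("scene","top")}
im=[]
for n,p in P.items(): cv2.imwrite(f"pics/{n}0.png",np.array(p["image"])[:,:,::-1])
Z=dict(gate=145,tongue=145,green_disc=146,yellow_disc=146,red_disc=145,blue_disc=145,knob=227,stem=140,mill_jar_mid=148,ink_jar_mid=57,jar_lid_mid=8,muller_mid=48)
for l,z in Z.items():
    ra=[]
    for n,p in P.items():
        q=r.pinpoint(p,l)
        if q: ra.append(ray(p,q[0]["uv"])); print(l,n,np.round(q[0]["uv"]),round(q[0]["conf"],2),np.round(atz(ra[-1],z)))
    if len(ra)==2: print("   tri",*[np.round(x,1) for x in tri(ra)])
E
```

```text
pics
{'time': 0.0, 'joint_pos': [60.2, 7.52, 85.33, -0.0, 87.26, -4.89], 'qd': [0.06, 0.07, 0.03, -0.01, -0.04, 0.01], 'joint_efforts': [-0.0, -56.94, -50.05, -0.0, 0.01, -0.0], 'tool_pos': [252.45, 543.73, 252.24], 'tcp_rot': [-179.99, 0.11, 65.09], 'ft_force': [0.9, 0.37, 0.29], 'wrist_torque': [0.02, 0.01, -0.02], 'finger_gap': 85.59}
gate scene [260. 252.] 0.91 [ 628. -150.  145.]
gate top [307. 154.] 0.7 [ 622. -150.  145.]
   tri [ 624.9 -148.9  140.8] [2.1 2.1]
tongue scene [258. 248.] 0.75 [ 618. -143.  145.]
tongue top [306. 156.] 0.88 [ 618. -148.  145.]
   tri [ 618.5 -146.4  149.7] [1.3 1.3]
green_disc scene [250. 232.] 0.67 [ 586. -119.  146.]
green_disc top [292. 172.] 0.73 [ 581. -116.  146.]
   tri [ 583.  -116.3  138.5] [1. 1.]
yellow_disc scene [277. 257.] 0.68 [ 664. -144.  146.]
yellow_disc top [304. 135.] 0.88 [ 664. -142.  146.]
   tri [ 664.2 -143.   144.5] [0.6 0.6]
red_disc scene [264. 267.] 0.58 [ 652. -177.  145.]
red_disc top [319. 140.] 0.61 [ 654. -175.  145.]
   tri [ 652.8 -176.   145.2] [1.4 1.4]
blue_disc scene [239. 240.] 0.48 [ 574. -146.  145.]
blue_disc top [304. 171.] 0.63 [ 584. -143.  145.]
   tri [ 579.1 -145.6  150.4] [5.1 5.1]
knob scene [256. 203.] 0.97 [585. -91. 227.]
knob top [284. 163.] 0.79 [588. -93. 227.]
   tri [586.7 -92.9 230.5] [0.6 0.6]
stem scene [257. 244.] 0.88 [ 612. -134.  140.]
stem top [297. 162.] 0.95 [ 605. -128.  140.]
   tri [ 608.4 -129.   127.4] [0.9 0.9]
mill_jar_mid scene [332. 183.] 0.97 [690.  85. 148.]
mill_jar_mid top [203. 120.] 0.96 [692.  77. 148.]
   tri [690.9  76.8 158.5] [1.6 1.6]
ink_jar_mid scene [231. 207.] 0.84 [487. -36.  57.]
ink_jar_mid top [255. 217.] 0.85 [488. -39.  57.]
   tri [488.  -38.7  60.4] [0.7 0.7]
jar_lid_mid top [318. 249.] 0.84 [ 413. -199.    8.]
muller_mid scene [156. 365.] 0.76 [ 540. -434.   48.]
muller_mid top [416. 198.] 0.71 [ 540. -432.   48.]
   tri [ 539.7 -433.6   45.4] [0.4 0.4]
```

```bash
python3 -c "
import cv2,numpy as np
a=cv2.imread('pics/scene0.png');b=cv2.imread('pics/top0.png')
cv2.imwrite('pics/both0.png',cv2.resize(np.hstack([a,b]),(800,300),interpolation=cv2.INTER_AREA))"
```

```text
(no output)
```

View pics/both0.png

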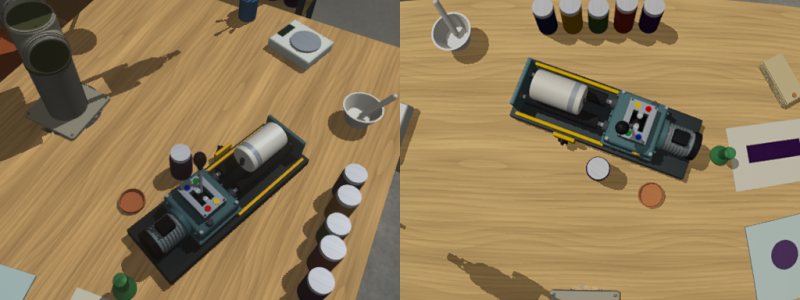

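The scene and top views show the mill at yaw about -17°. The red disc is at the far (+x) slot and blue at the near one. The knob is by the green disc, at about (587, -93, 230). I'll shut the fingers and move to a viewing and staging point behind the knob.

```bash
python3 -m jog '[[-0.01,0.01,-0.02,0,0],[-0.035,0.04,-0.05,-2,0],[-0.07,0.075,-0.08,-4,0],[-0.1,0.11,-0.088,-7.4,0],[-0.135,0.15,-0.088,-7.4,0],[-0.17,0.19,-0.088,-7.4,0],[-0.2,0.23,-0.088,-7.4,0],[-0.22,0.25,-0.088,-7.4,0]]' 20
python3 -c "
from h import *
p=r.snapshot('top');im=np.array(p['image'])[110:190,250:350,::-1]
cv2.imwrite('pics/crop1.png',cv2.resize(im,(800,640),interpolation=cv2.INTER_CUBIC)[20:620])
s=r.sense();print(s['tool_pos'],s['tcp_rot'],r.nose_length)"
```

```text
time: 2.1
tool_pos: [387.6, 237.0, 341.6]
tcp_rot: [179.9, -0.0, 72.4]
ft_force: [0.5, 0.3, 0.4]
finger_gap: -0.0
[389.35187356 233.03939947 341.60221739] [1.79836172e+02 1.31167603e-01 7.22781524e+01] 22.0
```

View pics/crop1.png

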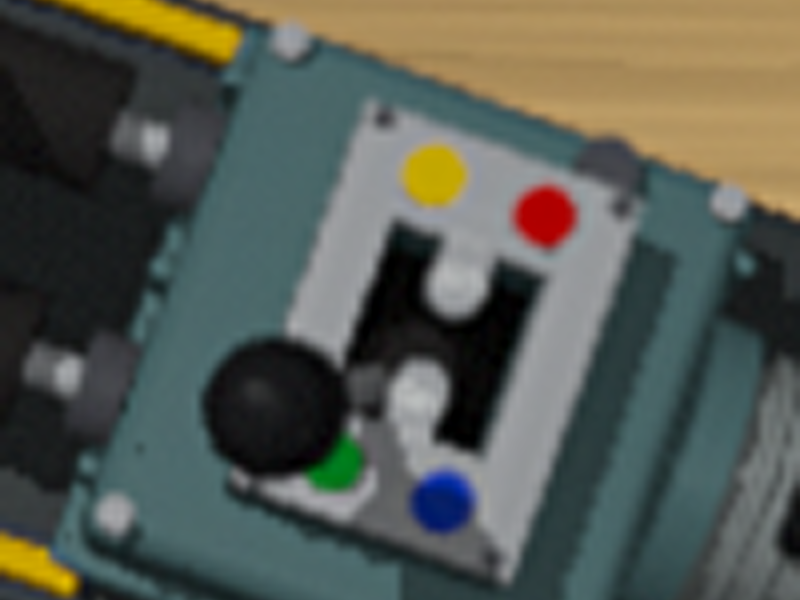

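The crop confirms it: red is far right at (545,216), blue near right at (443,501), yellow at (434,176), and the knob lies over green.

```bash
python3 -m jog '[[-0.03,0.027,0,0,0],[-0.068,0.06,0,0,0],[-0.106,0.094,0,0,0],[-0.144,0.127,0,0,0],[-0.182,0.16,0,0,0],[-0.22,0.194,0,0,0],[-0.245,0.216,0,0,0],[-0.255,0.225,0,0,0]]'
python3 -m jog '[[0,0,0,0,0],[0,0,0,0,0]]'
python3 - <<'E'
from h import *
t=r.snapshot("top"); s=r.sense(); w=r.snapshot("wrist")
cv2.imwrite("pics/w1.png",np.array(w["image"])[:,:,::-1])
T=np.eye(4);T[:3,:3]=R.from_euler('xyz',s["tcp_rot"],degrees=True).as_matrix();T[:3,3]=s["tool_pos"];T=T@np.array(w["tool_from_camera"])
for n,c in dict(red=(318.1,139.5),blue=(305.4,175.1),yellow=(304.25,134.5)).items(): print(n,np.round(atz(ray(t,c),146),1))
for l,z in dict(gate=145,tongue=145,green_disc=146,yellow_disc=146,red_disc=145,blue_disc=145,knob=229,stem=140).items():
    q=r.pinpoint(w,l)
    if q: 
        ra=ray(w,q[0]["uv"],T); print(l,np.round(q[0]["uv"]),round(q[0]["conf"],2),np.round(atz(ra,z),1))
        if l=="knob":
            k=[ray(t,r.pinpoint(t,l)[0]["uv"]),ra]; print(tri(k))
print(s["tool_pos"],s["tcp_rot"])
E
```

```text
time: 2.95
tool_pos: [526.6, -81.5, 342.3]
tcp_rot: [179.9, 0.2, 72.1]
ft_force: [0.3, 0.1, -0.7]
finger_gap: 0.2
time: 3.15
tool_pos: [526.4, -81.0, 342.2]
tcp_rot: [179.9, 0.2, 72.1]
ft_force: [0.0, 0.2, -0.1]
finger_gap: 0.3
red [ 654.3 -174.   146. ]
blue [ 575.5 -146.2  146. ]
yellow [ 664.7 -143.7  146. ]
gate [230. 261.] 0.83 [ 622.1 -140.1  145. ]
tongue [226. 259.] 0.81 [ 618.  -143.1  145. ]
green_disc [240. 231.] 0.89 [ 588.6 -116.6  146. ]
blue_disc [230. 261.] 0.55 [ 621.7 -139.7  145. ]
stem [240. 247.] 0.56 [ 611.2 -124.4  140. ]
[526.33665422 -80.41059257 342.39317699] [1.79876636e+02 1.48635382e-01 7.21272642e+01]
```

View pics/w1.png

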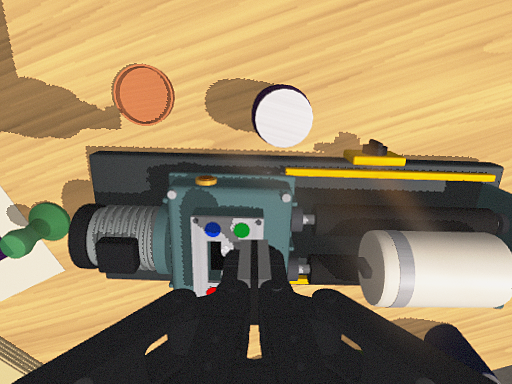

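The wrist view shows blue at (213,230) and green at (241,231), with the knob hidden behind the fingers. The fit puts the gate at about (620, -145), yaw -18.3°, and the TCP at gate (-109, 32). I'll descend behind the knob and push along +x.

```bash
python3 -m jog '[[0.002,0,0.015,0.4,0],[0.005,0,0.04,0.4,0],[0.005,0,0.065,0.4,0],[0.005,0,0.085,0.4,0],[0.005,0,0.096,0.4,0],[0.005,0.006,0.096,0.4,0],[0.005,0.012,0.096,0.4,0],[0.005,0.016,0.096,0.4,0]]'
python3 -m jog '[[0,0.002,0,0,0],[0,0.005,0,0,0],[0,0.008,0,0,0],[0,0.011,0,0,0],[0,0.014,0,0,0],[0,0.017,0,0,0],[0,0.02,0,0,0],[0,0.02,0,0,0]]'
python3 -c "
from h import *
s=r.sense();t=r.snapshot('top');q=r.snapshot('scene')
g=np.array([620,-145.3]);a=np.radians(-18.3);M=np.array([[np.cos(a),np.sin(a)],[-np.sin(a),np.cos(a)]])
k,e=tri([ray(p,r.pinpoint(p,'knob')[0]['uv']) for p in(t,q)])
print('tcp',M@(s['tool_pos'][:2]-g),s['tool_pos'],'knob',M@(k[:2]-g),k,e)"
```

```text
time: 4.45
tool_pos: [544.9, -82.1, 248.0]
tcp_rot: [179.7, 0.2, 71.7]
ft_force: [-0.2, -1.1, 0.5]
finger_gap: -0.2
time: 5.25
tool_pos: [563.6, -88.2, 247.9]
tcp_rot: [179.8, 0.2, 71.7]
ft_force: [-3.9, 1.2, 2.5]
finger_gap: 0.2Traceback (most recent call last):
  File "<string>", line 5, in <module>
    k,e=tri([ray(p,r.pinpoint(p,'knob')[0]['uv']) for p in(t,q)])
                   ~~~~~~~~~~~~~~~~~~~~^^^
IndexError: list index out of range
```

Contact at about 4 N. I'll push on towards neutral.

```bash
python3 -m jog '[[0,0.003,0,0,0],[0,0.007,0,0,0],[0,0.011,0,0,0],[0,0.015,0,0,0],[0,0.019,0,0,0],[0,0.023,0,0,0],[0,0.027,0,0,0],[0,0.03,0,0,0]]'
python3 -m jog '[[0,0.002,0,0,0],[0,0.004,0,0,0],[0,0.006,0,0,0],[0,0.006,0,0,0]]'
cat > look.py <<'E'
from h import *
import sys
s=r.sense();g=np.array([620,-145.3]);a=np.radians(-18.3);M=np.array([[np.cos(a),np.sin(a)],[-np.sin(a),np.cos(a)]])
print('tcp',np.round(M@(s['tool_pos'][:2]-g),1),np.round(s['tool_pos'],1),'f',np.round(M@s['ft_force'][:2],1))
ims=[];t=r.snapshot('top');q=r.snapshot('scene');rs=[]
for p in(t,q):
    for l,z in(('knob',240),('stem',142)):
        d=r.pinpoint(p,l)
        if d:
            y=ray(p,d[0]['uv']); print(l,np.round(d[0]['uv'],1),round(d[0]['conf'],2),np.round(M@(atz(y,z)[:2]-g),1))
            if l=='knob': rs.append(y)
if len(rs)==2: k,e=tri(rs);print('tri',M@(k[:2]-g),k[2],e)
if len(sys.argv)>1:
    A=np.array(t['image'])[105:195,255:345,::-1];B=np.array(q['image'])[180:280,200:300,::-1]
    cv2.imwrite(sys.argv[1],np.hstack([cv2.resize(A,(400,400),interpolation=2),cv2.resize(B,(400,400),interpolation=2)]))
E
python3 look.py pics/l1.png
```

```text
time: 6.2
tool_pos: [592.3, -97.7, 248.1]
tcp_rot: [179.7, 0.2, 71.7]
ft_force: [-3.2, 1.6, 3.1]
finger_gap: 0.1
time: 6.6
tool_pos: [598.2, -99.7, 248.1]
tcp_rot: [179.7, 0.2, 71.7]
ft_force: [-3.3, 2.5, 2.7]
finger_gap: -0.2
tcp [-35.   36.5] [598.2 -99.7 248.1] f [-3.9  1.3]
stem [201.1 119. ] 0.42 [  1.6 240.5]
knob [270.3 210.8] 0.55 [-10.5  42.6]
stem [264.5 243.5] 0.59 [-0.5 19.8]
```

View pics/l1.png

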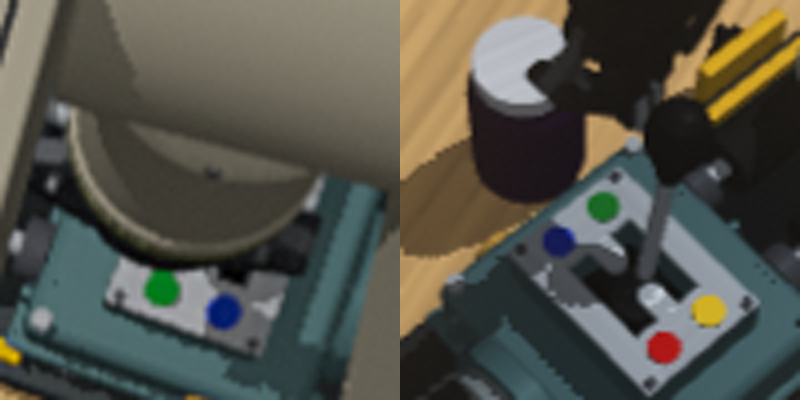

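The scene view shows the knob at crop (685,140) and the stem at (655,245), nearly at the channel. Knob x is about -6 to -10 mm, so I'll push 7 mm more and re-check.

```bash
python3 -m jog '[[0,0.002,0,0,0],[0,0.004,0,0,0],[0,0.006,0,0,0],[0,0.007,0,0,0],[0,0.007,0,0,0]]'; python3 look.py
python3 -m jog '[[0,-0.006,0,0,0],[0,-0.016,0,0,0],[0,-0.03,0,0,0],[0.01,-0.04,0,0,0],[0.025,-0.045,0,0,0],[0.04,-0.045,0,0,0],[0.05,-0.045,0,0,0],[0.056,-0.045,0,0,0]]'; python3 look.py pics/l2.png
```

```text
time: 7.4
tool_pos: [604.8, -101.9, 248.1]
tcp_rot: [179.7, 0.2, 71.7]
ft_force: [-3.3, 1.1, 2.0]
finger_gap: 0.2
tcp [-28.1  36.5] [ 604.8 -101.9  248.1] f [-3.5 -0. ]
knob [270.3 209.6] 0.71 [-12.6  44.5]
stem [263.9 246. ] 0.56 [ 3.  14.7]
time: 8.5
tool_pos: [580.1, -32.9, 247.7]
tcp_rot: [179.7, 0.2, 71.8]
ft_force: [-0.3, -0.4, -1.1]
finger_gap: 0.1
tcp [-73.1  94.2] [580.1 -32.9 247.7] f [-0.2 -0.5]
knob [269.7 210.5] 0.8 [-11.9  42.2]
stem [263.5 243.4] 0.57 [-2.1 18.4]
```

View pics/l2.png

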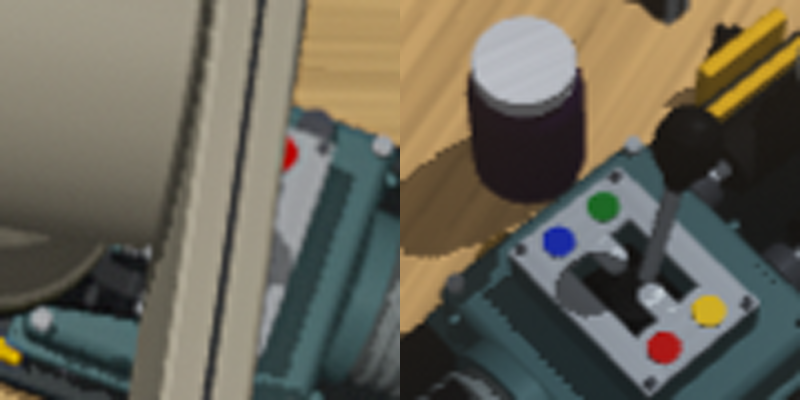

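```bash
cat > fit.py <<'E'
from h import *
import sys
# project knob for model lean: axis dir ~ (sin s, sin e, .)
p=r.snapshot('scene');g=np.array([620,-145.3,0]);a=np.radians(-18.3);G=np.array([[np.cos(a),-np.sin(a),0],[np.sin(a),np.cos(a),0],[0,0,1]])
T=np.linalg.inv(np.array(p['T']))
def proj(X): 
    return cv2.projectPoints(np.array([G@X+g],float),cv2.Rodrigues(T[:3,:3])[0],T[:3,3],np.array(p['K']),np.array(p['distortion']))[0][0,0]
def lever(s,e,L):
    d=np.array([np.sin(s)*np.cos(e),np.sin(e),np.cos(s)*np.cos(e)]);return np.array([0,0,85])+L*d
if __name__=="__main__":
    e=float(sys.argv[1])
    for s in eval(sys.argv[2]): print(s,np.round(proj(lever(s,e,155)),1),np.round(proj(lever(s,e,60)),1))
    im=np.array(p['image'])[150:290,190:310];m=(im.max(2)<45).astype(np.uint8)
    for n,X in dict(red=(42,-16,146),yellow=(42,16,146),green=(-42,16,146),blue=(-42,-16,146)).items(): print(n,np.round(proj(np.array(X)),1))
E
python3 fit.py 0.24 '(-.34,-.1,-.05,0,.05)'
```

```text
-0.34 [254.8 203.7] [256.6 239.8]
-0.1 [266.7 212.4] [261.  243.2]
-0.05 [269.2 214.6] [261.9 244.1]
0 [271.8 216.9] [262.8 244.9]
0.05 [274.4 219.3] [263.8 245.8]
red [266.3 266.2]
yellow [277.1 256.8]
green [250.2 231.3]
blue [239.3 240.2]
```

The knob measured at (272.2, 216.7) matches shift ≈ 0.00, so it is in neutral. I'll go round to its +y side and push across.

```bash
python3 -m jog '[[0,0.01,0,0,0],[0,0.025,0,0,0],[0,0.04,0,0,0],[0,0.055,0,0,0],[0,0.065,0,0,0],[0,0.073,0,0,0],[-0.004,0.073,0,0,0],[-0.01,0.073,0,0,0]]'
python3 -m jog '[[-0.003,0,0,0,0],[-0.006,0,0,0,0],[-0.009,0,0,0,0],[-0.012,0,0,0,0],[-0.015,0,0,0,0],[-0.018,0,0,0,0],[-0.021,0,0,0,0],[-0.024,0,0,0,0]]'
python3 -m jog '[[-0.003,0,0,0,0],[-0.006,0,0,0,0],[-0.009,0,0,0,0],[-0.012,0,0,0,0]]'
python3 look.py
```

```text
time: 9.65
tool_pos: [645.5, -67.8, 247.7]
tcp_rot: [179.8, 0.2, 71.7]
ft_force: [0.4, -0.7, 0.6]
finger_gap: 0.1
time: 10.45
tool_pos: [638.6, -89.8, 248.9]
tcp_rot: [179.7, 0.1, 71.7]
ft_force: [1.7, 4.3, 4.0]
finger_gap: -0.1
time: 10.85
tool_pos: [634.8, -101.4, 249.1]
tcp_rot: [179.6, 0.1, 71.7]
ft_force: [1.6, 3.1, 3.5]
finger_gap: -0.2
tcp [ 0.3 46.4] [ 634.8 -101.4  249.1] f [0.6 3.4]
knob [304.3 144.7] 0.74 [-3.3 14. ]
stem [303.  153.1] 0.75 [2.9 5. ]
knob [263.7 218.4] 0.82 [-6.8 20.4]
stem [260.6 248.8] 0.78 [3.  4.8]
tri [-4.36298268 15.70813285] 247.93100091195544 [1.6111736861071158, 1.61117368610729]
```

It's crossing smoothly at about 3.5 N. Continuing.

```bash
python3 -m jog '[[-0.003,0,0,0,0],[-0.006,0,0,0,0],[-0.009,0,0,0,0],[-0.012,0,0,0,0],[-0.015,0,0,0,0],[-0.018,0,0,0,0],[-0.021,0,0,0,0],[-0.024,0,0,0,0]]'
python3 -m jog '[[-0.003,0,0,0,0],[-0.006,0,0,0,0],[-0.009,0,0,0,0],[-0.012,0,0,0,0],[-0.015,0,0,0,0],[-0.018,0,0,0,0],[-0.021,0,0,0,0],[-0.022,0,0,0,0]]'
python3 -m jog '[[-0.0015,0,0,0,0],[-0.003,0,0,0,0],[-0.0035,0,0,0,0]]'
python3 look.py pics/l3.png; python3 fit.py -0.24 '(-.05,0,.05)'|head -3
```

```text
time: 11.95
tool_pos: [627.0, -124.4, 248.7]
tcp_rot: [179.7, 0.1, 71.7]
ft_force: [1.4, 2.9, 3.0]
finger_gap: -0.0
time: 12.75
tool_pos: [619.8, -145.6, 248.2]
tcp_rot: [179.7, 0.1, 71.7]
ft_force: [-0.4, 3.1, -0.1]
finger_gap: -0.0
time: 13.05
tool_pos: [618.5, -149.0, 247.9]
tcp_rot: [179.8, 0.1, 71.7]
ft_force: [1.6, 3.3, -2.0]
finger_gap: 0.1
tcp [-0.2 -4. ] [ 618.5 -149.   247.9] f [0.5 3.6]
knob [324.8 152.9] 0.84 [ -5.4 -28.6]
stem [308.1 158.4] 0.75 [-4.5 -9.2]
knob [230.8 208.9] 0.47 [-68.4 -13. ]
stem [253.7 252.5] 0.86 [ -0.7 -12. ]
tri [-29.07316731 -29.93645097] 308.6977179095817 [11.273735580277963, 11.273735580277982]
-0.05 [242.4 236.5] [252.2 252.2]
0 [244.9 238.9] [253.2 253.1]
0.05 [247.5 241.4] [254.1 254. ]
```

View pics/l3.png

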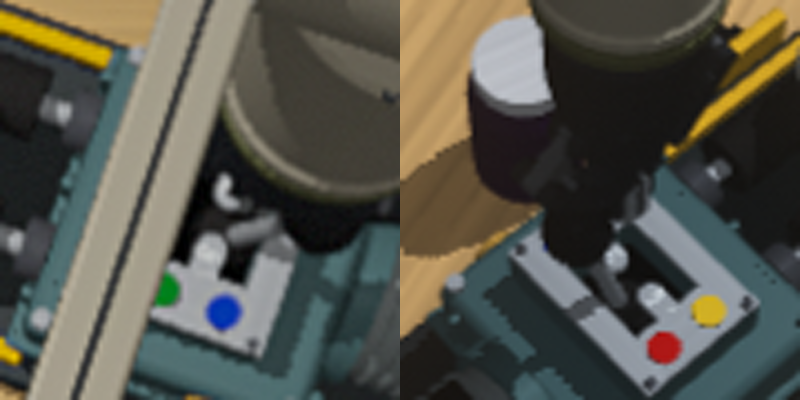

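The lever is in the red/blue column: the knob at (244.5, 238.8) matches select -0.24, shift 0. I'll push 1.5 mm more, then go round behind it.

```bash
python3 -m jog '[[-0.0015,0,0,0,0],[-0.0015,0,0,0,0],[0.005,0,0,0,0],[0.015,0,0,0,0],[0.025,-0.005,0,0,0],[0.028,-0.018,0,0,0],[0.028,-0.033,0,0,0],[0.028,-0.048,0,0,0]]'
python3 -m jog '[[0,-0.01,0,0,0],[0,-0.02,0,0,0],[0,-0.025,0,0,0],[-0.015,-0.025,0,0,0],[-0.03,-0.025,0,0,0],[-0.045,-0.025,0,0,0],[-0.055,-0.025,0,0,0],[-0.06,-0.025,0,0,0]]'
python3 look.py pics/l4.png
```

```text
time: 14.2
tool_pos: [581.4, -106.1, 247.9]
tcp_rot: [179.7, 0.1, 71.8]
ft_force: [-0.8, -0.7, -0.2]
finger_gap: -0.0
time: 15.0
tool_pos: [538.5, -157.0, 247.8]
tcp_rot: [179.8, 0.1, 71.7]
ft_force: [0.8, 0.4, 0.5]
finger_gap: 0.0
tcp [-73.7 -36.7] [ 538.5 -157.   247.8] f [0.6 0.7]
stem [306.2 155. ] 0.51 [ 1.2 -2.9]
knob [240.7 236.5] 0.81 [ -7.8 -40.9]
stem [252.5 253.2] 0.93 [ -1.2 -15. ]
```

View pics/l4.png

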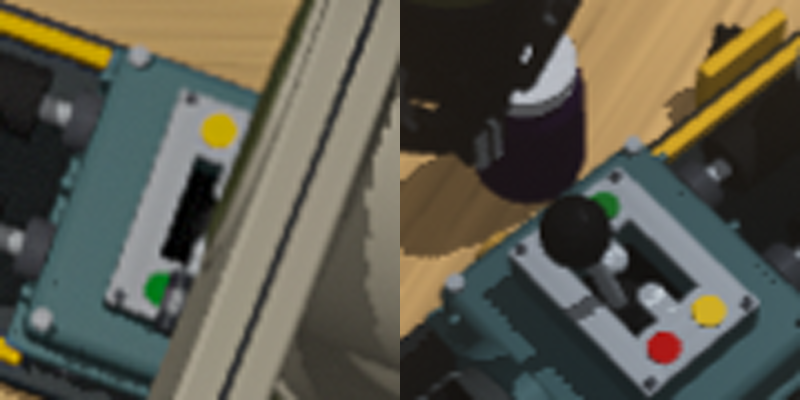

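The knob has stayed in place (about shift 0, select -0.24). Now I'll push +x towards red, with the fingers 6 mm lower.

```bash
python3 -m jog '[[0,0.008,0.003,0,0],[0,0.018,0.006,0,0],[0,0.028,0.006,0,0],[0,0.034,0.006,0,0],[0,0.037,0.006,0,0],[0,0.04,0.006,0,0],[0,0.043,0.006,0,0],[0,0.046,0.006,0,0]]'
python3 -m jog '[[0,0.003,0,0,0],[0,0.006,0,0,0],[0,0.009,0,0,0],[0,0.012,0,0,0],[0,0.015,0,0,0],[0,0.018,0,0,0],[0,0.021,0,0,0],[0,0.024,0,0,0]]'
python3 -m jog '[[0,0.003,0,0,0],[0,0.006,0,0,0],[0,0.009,0,0,0],[0,0.012,0,0,0],[0,0.014,0,0,0],[0,0.015,0,0,0]]'
python3 look.py
```

```text
time: 16.1
tool_pos: [582.6, -169.3, 242.3]
tcp_rot: [179.8, 0.1, 71.8]
ft_force: [-2.8, 0.8, 2.7]
finger_gap: -0.4
time: 16.9
tool_pos: [605.6, -176.9, 242.2]
tcp_rot: [179.8, 0.1, 71.8]
ft_force: [-3.0, 0.3, 1.1]
finger_gap: 0.1
time: 17.5
tool_pos: [619.8, -181.5, 241.8]
tcp_rot: [179.9, 0.1, 71.8]
ft_force: [-2.8, 1.1, -2.9]
finger_gap: 0.1
tcp [ 11.2 -34.4] [ 619.8 -181.5  241.8] f [-3.   0.1]
knob [257.8 251. ] 0.81 [ 38.  -38.1]
stem [258.9 258. ] 0.75 [ 16.3 -12.8]
```

```bash
python3 -m jog '[[0,0.002,0,0,0],[0,0.004,0,0,0],[0,0.006,0,0,0],[0,0.007,0,0,0],[0,0.008,0,0,0]]'
python3 -m jog '[[0,0.001,0,0,0],[0,0.002,0,0,0],[0,0.002,0,0,0]]'
python3 look.py pics/l5.png;python3 fit.py -0.24 '(.24,.28,.30,.32,.34)'|head -5
```

```text
time: 18.3
tool_pos: [627.5, -184.1, 242.3]
tcp_rot: [179.8, 0.1, 71.8]
ft_force: [-4.3, 1.3, -1.6]
finger_gap: -0.3
time: 18.6
tool_pos: [629.6, -184.7, 242.4]
tcp_rot: [179.8, 0.1, 71.8]
ft_force: [-2.3, 0.8, -1.3]
finger_gap: 0.1
tcp [ 21.5 -34.5] [ 629.6 -184.7  242.4] f [-2.4  0.1]
knob [262.2 254.3] 0.65 [ 48.9 -36.7]
stem [258.4 257.7] 0.53 [ 15.1 -13.1]
0.24 [257.4 251.9] [257.6 257.7]
0.28 [259.5 254.2] [258.3 258.6]
0.3 [260.5 255.4] [258.7 259. ]
0.32 [261.5 256.6] [259.  259.4]
0.34 [262.5 257.8] [259.4 259.8]
```

View pics/l5.png

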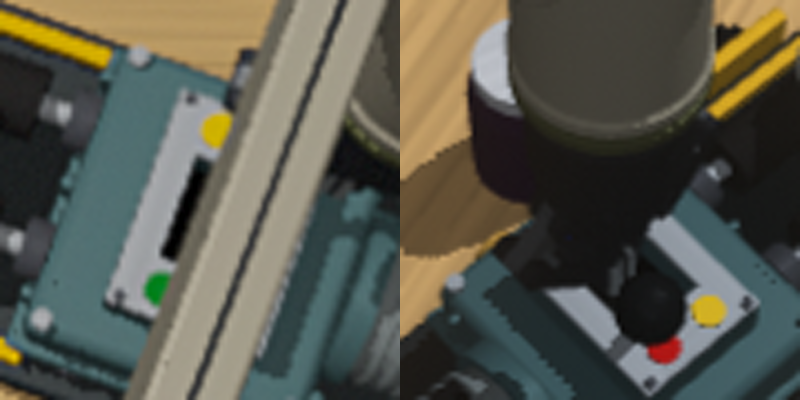

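The knob at about (262.4, 257) gives shift ≈ 0.33. I'll creep on in 1 mm steps until the stop is felt.

```bash
for i in 1; do python3 -m jog '[[0,0.001,0,0,0],[0,0.001,0,0,0]]'; python3 -m jog '[[0,0.001,0,0,0],[0,0.001,0,0,0]]'; done
```

```text
time: 19.15
tool_pos: [630.5, -185.1, 242.4]
tcp_rot: [179.8, 0.1, 71.8]
ft_force: [-2.9, 0.2, -2.5]
finger_gap: 0.2
time: 19.35
tool_pos: [631.5, -185.4, 242.4]
tcp_rot: [179.8, 0.1, 71.8]
ft_force: [-3.9, 0.6, -2.2]
finger_gap: 0.1
```

```bash
python3 -m jog '[[0,0.001,0,0,0],[0,0.001,0,0,0]]'; python3 -m jog '[[0,0.001,0,0,0],[0,0.001,0,0,0]]'
```

```text
time: 19.55
tool_pos: [632.5, -185.7, 242.4]
tcp_rot: [179.8, 0.1, 71.8]
ft_force: [-3.2, 0.5, -1.7]
finger_gap: -0.2
time: 19.75
tool_pos: [633.3, -186.0, 242.2]
tcp_rot: [179.8, 0.1, 71.8]
ft_force: [-3.6, 1.1, -1.2]
finger_gap: -0.0
```

```bash
python3 -m jog '[[0,0.001,0,0,0],[0,0.001,0,0,0]]'; python3 -m jog '[[0,0.0007,0,0,0],[0,0.0007,0,0,0]]'
```

```text
time: 19.95
tool_pos: [634.1, -186.2, 242.0]
tcp_rot: [179.9, 0.1, 71.8]
ft_force: [-5.1, 1.7, -2.2]
finger_gap: 0.2
time: 20.15
tool_pos: [634.5, -186.4, 241.9]
tcp_rot: [179.9, 0.1, 71.8]
ft_force: [-6.0, 1.8, -1.6]
finger_gap: 0.1
```

The force has climbed from about 3.7 to 6.3 N while advancing less than commanded, so the stop is reached. I'll back off well clear and check.

```bash
python3 -m jog '[[0,-0.005,0,0,0],[0,-0.015,0,0,0],[0,-0.03,0,0,0],[0,-0.05,-0.005,0,0],[0,-0.075,-0.03,0,0],[0,-0.1,-0.06,0,0],[0,-0.125,-0.08,0,0],[0,-0.15,-0.09,0,0]]'
python3 -m jog '[[0,-0.03,0,0,0],[-0.03,-0.06,0,0,0],[-0.07,-0.09,0,0,0],[-0.11,-0.11,0,0,0],[-0.14,-0.12,0,0,0],[-0.15,-0.12,0,0,0],[-0.15,-0.12,0,0,0]]'
python3 look.py pics/l6.png;python3 fit.py -0.24 '(.28,.30,.32,.34)'|head -4
python3 - <<'E'
from h import *
t=r.snapshot('top');q=r.snapshot('scene')
for l in('mill_jar_mid','ink_jar_mid','jar_lid_mid','muller_mid'):
    print(l,[np.round(d[0]['uv'],0) if (d:=r.pinpoint(p,l)) else None for p in(q,t)])
E
```

```text
time: 20.95
tool_pos: [492.4, -139.4, 335.4]
tcp_rot: [179.5, 0.1, 71.8]
ft_force: [-0.4, -1.0, -0.1]
finger_gap: -0.5
time: 21.65
tool_pos: [331.6, -245.6, 335.5]
tcp_rot: [179.3, 0.2, 71.6]
ft_force: [-0.3, -0.1, -1.0]
finger_gap: 0.3
tcp [-242.3 -185.8] [ 331.6 -245.6  335.5] f [-0.2 -0.2]
knob [332.6 127. ] 0.66 [ 48.6 -27.3]
stem [309.9 148.6] 0.62 [17.4 -6.1]
knob [263.9 255.3] 0.87 [ 52.6 -35.8]
stem [260.  260.9] 0.5 [ 22.8 -15.7]
tri [ 50.42994926 -30.28826928] 229.99065130679907 [2.3084949818645044, 2.3084949818645844]
0.28 [259.5 254.2] [258.3 258.6]
0.3 [260.5 255.4] [258.7 259. ]
0.32 [261.5 256.6] [259.  259.4]
0.34 [262.5 257.8] [259.4 259.8]
mill_jar_mid [array([335., 187.]), array([202., 119.])]
ink_jar_mid [array([234., 206.]), array([253., 215.])]
jar_lid_mid [array([169., 257.]), array([322., 245.])]
muller_mid [array([158., 363.]), array([417., 196.])]
```

View pics/l6.png

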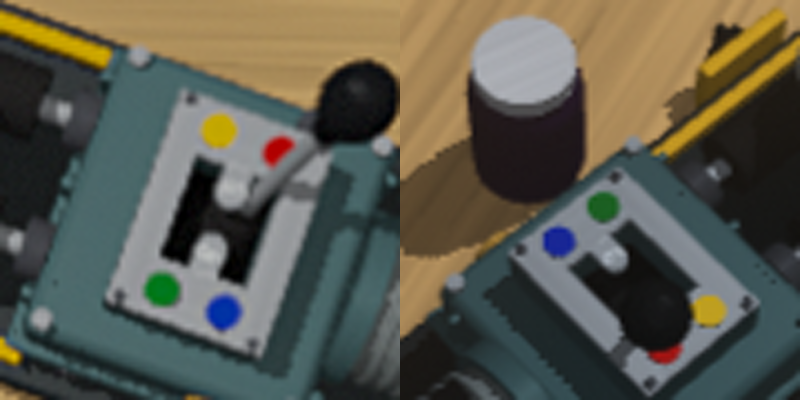

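Both views show the lever in the red slot. The knob at about (264, 258) is at or beyond the 0.34 prediction, so it is fully home, and nothing is touching it.

```bash
python3 -c "
from bench import r
print(r.hand_in())"
```

```text
the job is handed in; nothing more can be done
None
```

The lever is home in the slot by the red disc, which is the far slot of the -y column, and I handed the job in at about 22 s. I pushed it with shut fingertips: out of green to neutral, across the channel, then towards +x. It didn't go into the blue or yellow gear.

**Force:** about 3 to 5 N while pushing, and about 6 N at the end stop, as read at the end of each move.

**Lever position:** with the arm clear, I measured the knob in the scene picture at about (264, 258) px, against (262.5, 257.8) predicted for the full 0.34 rad. Finding the knob from both cameras put it at gate x = +50 mm, y = -30 mm. That y is about 7 mm short of the expected -37 mm, but both pictures show the stem in the red slot. The network's own knob row in the scene view was about 2.5 px higher than I measured, so I relied on the picture there.

**Bystanders:** the jar on the rollers, the ink jar and the muller were found within 1 to 5 px of where they started in both views. The lid shifted about 5 to 6 px in the top view, and the scene view had no starting position to compare it with. The arm never went near the lid, and I put this down to detector scatter.

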